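# Make up the electrical kits for two illuminated sign cans

### The job

Two sign cans lie face down with their backs open: make up each one's electrical kit inside it. The rectangular can gets the long LED driver, the isolator switch and the cable gland; the round can gets the vented power supply and the dusk sensor. Set every part down gently, right way up and flat on the can's floor, none on top of another, and leave the short LED driver where it is in the stock.

Things in the scene. Friction and masses are not known exactly. Their poses are not given: they have to be found in the camera images.
- can_rect: Rectangular sign can: an open shallow box, brushed steel inside, white film outside, white acrylic floor; loose, 0.8 kg. Outside 176 (its x) by 250 (its y) mm, 40 mm deep in all, walls 3 mm, floor 4 mm thick (inside 170 x 244 mm); a steel lug 11 mm square and 2 mm thick sits in each corner at the rim. Origin: centre of its underside, on the table; z up.
- can_round: Round sign can: an open shallow drum, steel with white film outside and a white acrylic floor; loose, 0.7 kg. Outside diameter 210 mm, 40 mm deep in all, walls 3 mm, floor 4 mm thick (inside diameter 204 mm). Origin: centre of its underside, on the table; z up.
- driver_long_center (a point): Long LED driver: finned aluminium bar with black end caps, 130 (x) by 30 (y) by 22 mm high, 0.22 kg, lying on the table. The point is its centre, 11 mm above its underside; x runs along the bar, z up at the start.
- driver_short_center (a point): Short LED driver, of the same make but 75 (x) by 30 (y) by 22 mm high; it is not wanted and stays where it is. The point is its centre, 11 mm above its underside; x along the bar, z up.
- psu_center (a point): Vented power supply: perforated aluminium box with a black screw terminal strip at its +x end, 80 (x, of which the strip takes the last 14) by 52 (y) by 28 mm high, 0.20 kg, lying on the table. The point is its centre, 14 mm above its underside; z up at the start.
- isolator_center (a point): Isolator switch: grey plastic box 66 (x) by 50 (y) by 32 mm high with a fixed black rotary handle on top that brings it to 46 mm, 0.14 kg. The point is 23 mm above its underside, on the middle of the box; z up at the start.
- gland_center (a point): Cable gland: brass fitting standing upright on its hexagonal locknut, 46 mm high; it is gripped like a round post of 31 mm diameter up to 34 mm height, 27 mm above that; 0.06 kg, dark hole in the top. The point is its centre, 23 mm above its underside; z up at the start.
- photocell_center (a point): Dusk sensor: round white housing of 42 mm diameter with a domed top, on a black foot flange of 50 mm diameter and 6 mm thickness, 40 mm high in all, 0.07 kg. The point is its centre, 20 mm above its underside; z up at the start.

How it is judged:
By the outcome, as a careful person would: the job done as asked, in the order asked, and still so for the second after the job is handed in, with the robot touching nothing.
It also fails if it takes over 144 s, if anything falls off the work surface, if the arm or the gripper's body presses on something with over 40 N, if the wrist force passes 120 N, or if a joint passes its speed limit or range.

### The arm

A 7-joint arm with a two-finger parallel gripper is mounted at the origin on the work surface. World frame = base frame: x ahead of the robot, y to its left, z up, the work surface at z = 0. Lengths are in m, angles in rad, forces in N, time in s.
With the tool pointing down it reaches from about 0.425 to 0.825 m from the base axis. Payload 3.6 kg.
Tool frame: the origin (TCP) lies midway between the tips of the shut fingers; the grasp point (between the pads) lies 19 mm behind it (manip.grip_depth is the distance from the TCP to the grasp point, in m); z points along the fingers, y is the line along which they close (so a half turn about z gives the same grasp; the last joint's range is limited). The gripper opens to 93 mm and grips with 3 to 60 N. Pads are 15 mm wide; open, the fingers measure 128 mm over their backs; the gripper's body (75 mm by 188 mm) begins 65 mm behind the grasp point.
Start: joints at [1.161, 0.615, -0.013, 1.423, 0.008, 1.103, -0.04], TCP at [0.243, -0.603, 0.219] pointing down, gripper open.
Joint ranges: [-3.12, 3.12], [-0.3, 2.06], [-1.34, 1.32], [0.26, 2.42], [-1.36, 4.5], [0.01, 1.98], [-2.84, 2.84]. Speed limits (rad/s): [2.79, 2.79, 3.14, 3.14, 3.14, 3.14, 3.14].

### API

Orientations are given as a unit quaternion [x, y, z, w].
In Python, from cell import manip, eyes gives the robot as it stands. The module is installed in compiled form; this text tells all that it offers.
- The arm moves only by the tool servo_tool, never from a script. Its argument "plan" is a list of rows, each a list of 7 numbers: the shift along the tool's x, y, z in mm, then the turn, a rotation vector about the tool's x, y, z in rad, then the gripper command: -1 is fully open, 1 is shut, values between are in proportion. In form: [[x, y, z, wx, wy, wz, claw], ...]. A call has exactly 8 rows; each row shifts and turns the commanded pose from where the row before left it, along the tool's axes as they then stand; what a row does not reach is not made up. A row lasts 1/12 s, in which the tool goes at most 41.7 mm and 7.16 degrees, less where a joint would pass 70% of its speed; a pose out of reach is approached as far as the arm can. A call is refused whole if a number of a shift passes 41.7 or a number of a turn 0.125, either way. A call with a gripper value outside its range is refused whole. The fingers move at their own pace and stop on an object; the grip force is fixed at half the most. Time passes only in rows, so rows that do not move let the fingers close, or fill a call up. It gives the time, the measured TCP pose, the force, the opening and the grip force at its end, in the units of the state.
- manip.sense(): the state, without advancing time (a new reading comes with each control period).
- eyes.grab_frame(name): name is "scene" or "side" or "wrist"; returns a dict with "color" (420x560x3 uint8, red, green, blue), "depth" (420x560 float32, m along the optical axis (not along the pixel's ray), 0 where there is no reading), "intrinsics" (3x3 intrinsics, pixels), "extrinsics" (4x4, takes a point from camera to world coordinates). Camera axes: x right, y up, looking along -z (the intrinsics and any distortion apply to the point x, -y, -z); pixel columns grow to the right and rows downward; lengths in m; the calibration is good to about 2 mm. A picture is of the moment at which its call begins.
- manip.job_done(): hands the job in; it is judged then, once.
The state is a dict: "clock": time; "q": joint angles; "joint_velocities": joint speeds; "joint_efforts": joint torques, N m; "tool_pos": TCP position; "orientation": TCP orientation; "contact_force": force on the tool from outside, world axes, zero at the start; "wrist_torque": the same for the moment, N m; "grip_width": opening from 0.0 (shut) to 1.0 (fully open); "finger_force": force on a finger pad.
Only numpy, scipy, OpenCV 4.12 (cv2) and the standard library are available. Lean on these libraries where they do the work, as an engineer would, in place of code of your own. Each camera call takes 0.05 s, during which the arm holds its last target. There are 200 camera calls.

## Working session

There is one attempt and no reset: what is moved stays moved. The work goes in short steps, Python scripts to look and compute and a tool call to move; the robot and the scene stay as the last step left them, time stands still between calls to the robot, and variables do not carry over. Pictures are saved under pics/ and viewed, at most 14 in all, crops included, and the job is handed in when it is done.

Besides the shell and the picture viewer there is one more tool, called after "Call:" as name([rows], argument=value, ...), one row to a line, values as JSON. servo_tool: Moves the arm, as the interface text tells. Its arguments: {"type":"object","properties":{"plan":{"type":"array","items":{"type":"array","items":{"type":"number"}}}},"required":["plan"]}

```bash
mkdir -p pics; ls; python3 - <<'E'
from cell import manip, eyes
import cv2
print(manip.sense(), manip.grip_depth)
for n in ["scene","side"]:
    f=eyes.grab_frame(n); cv2.imwrite(f"pics/{n}0.png",f["color"][:,:,::-1]); print(n,f["intrinsics"],f["extrinsics"].round(3))
E
```

```text
pics
{'clock': 0.0, 'q': array([ 1.16050523,  0.61588648, -0.01260935,  1.42488775,  0.00813241,
        1.10340366, -0.04039836]), 'joint_velocities': array([ 5.09335329e-04, -4.33627111e-04, -4.65857846e-05, -5.80993159e-04,
        1.13079190e-03,  1.71277773e-03,  7.43505683e-04]), 'joint_efforts': array([-7.75092690e-05, -4.58936155e+01,  2.09209523e-01, -1.65744138e+01,
       -6.11084397e-02,  2.04833038e-02,  2.17560250e-04]), 'tool_pos': array([ 0.24308492, -0.60198176,  0.21750615]), 'orientation': array([ 9.81636350e-01,  1.90757624e-01, -2.75594487e-04, -1.23691685e-03]), 'contact_force': array([-0.21543648,  0.23822523,  0.70884287]), 'wrist_torque': array([-0.02319508,  0.02412471,  0.03690091]), 'finger_force': 0.0, 'grip_width': 1.000788186667073} 0.0188
scene [[401.13696443   0.         288.56535925]
 [  0.         401.13696443 206.21874118]
 [  0.           0.           1.        ]] [[ 0.793 -0.4    0.46   0.931]
 [ 0.61   0.516 -0.601 -0.512]
 [ 0.003  0.757  0.653  0.568]
 [ 0.     0.     0.     1.   ]]
side [[529.72516319   0.         285.17177589]
 [  0.         529.72516319 208.40768315]
 [  0.           0.           1.        ]] [[ 0.997  0.032 -0.074  0.46 ]
 [-0.08   0.49  -0.868 -1.017]
 [ 0.008  0.871  0.491  0.631]
 [ 0.     0.     0.     1.   ]]
```

View pics/scene0.png

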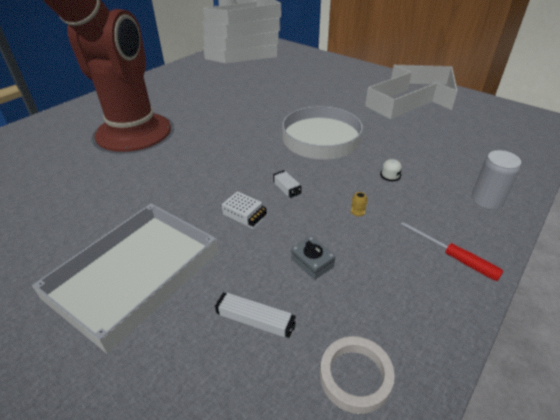

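View pics/side0.png

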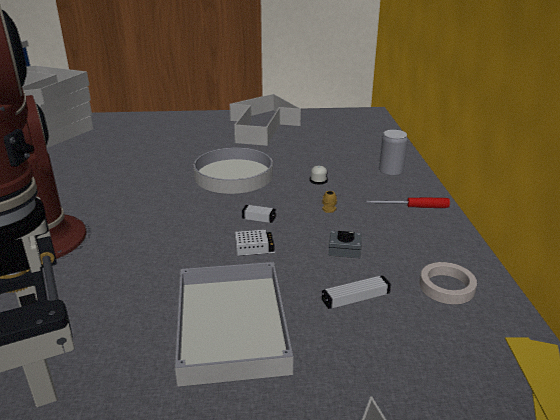

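The scene view shows the rectangular can (130,265), round can (321,132), PSU (243,209), short driver (287,183), isolator (313,257), gland (360,204), photocell (392,169) and long driver (256,313). The side view agrees. I'll measure them with a height map fused from both depth views.

```bash
cat > h.py <<'E'
import numpy as np, cv2
from cell import manip, eyes
from scipy.spatial.transform import Rotation as R
def cloud(n):
    f=eyes.grab_frame(n); K=f["intrinsics"]; d=f["depth"]; T=f["extrinsics"]
    v,u=np.mgrid[:d.shape[0],:d.shape[1]]
    P=np.stack([(u-K[0,2])/K[0,0]*d,-(v-K[1,2])/K[1,1]*d,-d],-1)@T[:3,:3].T+T[:3,3]
    P[d==0]=np.nan
    return P,f["color"],f
def save(n,name):
    f=eyes.grab_frame(n); cv2.imwrite(f"pics/{name}.png",f["color"][:,:,::-1])
def comps(P,zlo=.005,zhi=.07,box=(.25,.95,-.65,.45)):
    P=P[np.isfinite(P).all(1)]
    m=(P[:,2]>zlo)&(P[:,2]<zhi)&(P[:,0]>box[0])&(P[:,0]<box[1])&(P[:,1]>box[2])&(P[:,1]<box[3]); P=P[m]
    g=np.zeros((int((box[3]-box[2])*1000)+1,int((box[1]-box[0])*1000)+1),np.uint8)
    ij=((P[:,:2]-[box[0],box[2]])*1000).round().astype(int); g[ij[:,1],ij[:,0]]=255
    g=cv2.morphologyEx(g,cv2.MORPH_CLOSE,np.ones((7,7)))
    nl,L,st,c=cv2.connectedComponentsWithStats(g); lab=L[ij[:,1],ij[:,0]]
    for k in range(1,nl):
        Q=P[lab==k]
        if len(Q)<40: continue
        r=cv2.minAreaRect((Q[:,:2]*1000).astype(np.float32))
        print("n",len(Q),"c",np.round(r[0],1),"wh",np.round(r[1],1),"ang",round(r[2],1),"z95",round(np.percentile(Q[:,2],97)*1000,1))
E
python3 - <<'E'
from h import *
A=cloud("scene")[0]; B=cloud("side")[0]
print("table z",[np.nanmedian(X[(abs(X[...,0]-.6)<.2)&(abs(X[...,1]+.2)<.3)][:,2]) for X in (A,B)])
for X in (A,B,np.concatenate([A,B])):
    print("--"); comps(X.reshape(-1,3))
E
```

```text
table z [np.float64(0.00023483545909830372), np.float64(0.00029995533495585924)]
--
n 5794 c [ 426.6 -309.7] wh [181.5 251.9] ang 3.4 z95 40.5
n 58 c [ 456.9 -393.7] wh [27.5 62.7] ang 79.7 z95 6.3
n 2663 c [ 838.3 -231.3] wh [102.9 103.3] ang 45.0 z95 25.5
n 1762 c [ 658.1 -245.3] wh [136.3  32.3] ang 17.2 z95 23.3
n 1152 c [665.  -92.1] wh [50.9 67.3] ang 77.7 z95 45.7
n 954 c [473.9 -67.3] wh [80.4 54.4] ang 5.2 z95 29.5
n 432 c [487.6  59. ] wh [32.  81.3] ang 69.6 z95 23.1
n 986 c [850.7  84.7] wh [ 24.9 198.9] ang 85.1 z95 26.3
n 301 c [659.1  83.7] wh [28.2 30.9] ang 76.1 z95 47.1
n 976 c [473.5 235.5] wh [199.   73.6] ang 40.4 z95 40.2
n 354 c [653.1 241.8] wh [37.3 47.4] ang 81.1 z95 40.6
n 945 c [401.7 341.3] wh [208.9  98.7] ang 26.5 z95 40.2
n 877 c [865.8 274.7] wh [66.5 31. ] ang 5.9 z95 67.9
--
n 301 c [ 616.5 -548.3] wh [36.5 29.5] ang 84.7 z95 61.0
n 1795 c [ 904.  -461.8] wh [168.4  52.3] ang 83.5 z95 8.5
n 4517 c [ 428.2 -308.4] wh [177.4 256.1] ang 3.3 z95 40.4
n 1420 c [ 839.8 -231.4] wh [106.3 102.6] ang 57.0 z95 25.8
n 1186 c [ 658.7 -245.6] wh [133.5  35.2] an
[... 559 characters left out ...]
ng 84.7 z95 61.0
n 1795 c [ 904.  -461.8] wh [168.4  52.3] ang 83.5 z95 8.5
n 11045 c [ 426.7 -308.5] wh [181.3 256.1] ang 3.3 z95 40.4
n 4083 c [ 839.  -231.4] wh [104.1 106.1] ang 2.6 z95 25.6
n 2948 c [ 658.2 -245.7] wh [136.3  35.2] ang 17.4 z95 23.3
n 1897 c [665.1 -91.5] wh [54.4 67.3] ang 77.6 z95 45.7
n 1744 c [474.3 -66.6] wh [81.9 58.9] ang 5.8 z95 29.4
n 835 c [488.5  60.4] wh [35.4 82. ] ang 69.1 z95 23.1
n 1465 c [850.9  85.3] wh [ 26.2 199.5] ang 83.4 z95 26.2
n 531 c [658.7  83.9] wh [28.6 33.2] ang 85.8 z95 46.8
n 3850 c [428.6 291.3] wh [211.7 220.7] ang 9.3 z95 39.9
n 598 c [654.2 241.5] wh [48.  41.6] ang 7.1 z95 40.4
n 1430 c [862.1 277.7] wh [41.5 69.5] ang 81.6 z95 67.9
```

```bash
cat >> h.py <<'E'
def circ(Q):
    s=np.linalg.lstsq(np.c_[2*Q[:,:2],np.ones(len(Q))],(Q[:,:2]**2).sum(1),rcond=None)[0]
    return np.round([s[0]*1e3,s[1]*1e3,1e3*np.sqrt(s[2]+s[0]**2+s[1]**2)],1)
def to(x,y,z,al):
    s=manip.sense(); M=R.from_quat(s["orientation"]).as_matrix(); a=np.arctan2(M[1,0],M[0,0]); al=np.radians(al)
    da=(al-a+np.pi)%(2*np.pi)-np.pi
    d=np.array([x,y,z])-s["tool_pos"]*1e3; c,n=np.cos(al),np.sin(al)
    print("t",round(s["clock"],2),"tcp",(s["tool_pos"]*1e3).round(1),"al",round(np.degrees(a),1),"tilt",M[:2,2].round(4),"grip",round(s["grip_width"]*93,1),
      "F",s["contact_force"].round(1),"| turn z",round(-da,3),"then shift",np.round([c*d[0]+n*d[1],n*d[0]-c*d[1],-d[2]],1),"q7",s["q"][6].round(2))
def can(lx,ly,c=(427.5,-309),a=3.3):
    a=np.radians(a); return c[0]+np.cos(a)*lx-np.sin(a)*ly, c[1]+np.sin(a)*lx+np.cos(a)*ly
E
python3 - <<'E'
from h import *
P=np.concatenate([cloud(n)[0].reshape(-1,3) for n in("scene","side")]); P=P[np.isfinite(P).all(1)]
def near(x,y,r,lo,hi): return P[(np.hypot(P[:,0]-x,P[:,1]-y)<r)&(P[:,2]>lo)&(P[:,2]<hi)]
print("round",circ(near(.43,.29,.13,.037,.045)))
print("photo",circ(near(.654,.24,.04,.009,.026)))
print("gland",circ(near(.659,.0835,.03,.009,.03)))
Q=near(.4275,-.309,.2,.037,.045); r=cv2.minAreaRect((Q[:,:2]*1e3).astype(np.float32)); print(r)
print(can(0,-70),can(-40,20),can(40,50))
to(658,-245.5,150,17.2); to(658,-245.5,4,17.2)
E
```

```text
round [427.8 289.6 103. ]
photo [654.9 244.8  18.4]
gland [658.9  85.4  13.3]
((427.0678405761719, -309.05279541015625), (179.87161254882812, 256.7120056152344), 3.4050283432006836)
(np.float64(431.5294818871697), np.float64(-378.883927162982)) (np.float64(386.4150467962475), np.float64(-291.3357247461021)) (np.float64(464.5554713165828), np.float64(-256.78034809091594))
t 0.3 tcp [ 243.3 -602.5  218.2] al 22.0 tilt [-0.0003  0.0008] grip 92.7 F [ 0.2 -0.7 -0.6] | turn z 0.084 then shift [ 501.7 -218.4   68.2] q7 -0.04
t 0.3 tcp [ 243.3 -602.5  218.2] al 22.0 tilt [-0.0003  0.0008] grip 92.7 F [ 0.2 -0.7 -0.6] | turn z 0.084 then shift [ 501.7 -218.4  214.2] q7 -0.04
```

Call:
servo_tool([
  [0, 0, 0, 0, 0, 0.084, -1],
  [33, -14.5, 4.5, 0, 0, 0, -1],
  [33, -14.5, 4.5, 0, 0, 0, -1],
  [33, -14.5, 4.5, 0, 0, 0, -1],
  [33, -14.5, 4.5, 0, 0, 0, -1],
  [33, -14.5, 4.5, 0, 0, 0, -1],
  [33, -14.5, 4.5, 0, 0, 0, -1],
  [33, -14.5, 4.5, 0, 0, 0, -1],
])

```text
clock: 0.97
tool_pos: [0.4352, -0.4362, 0.1871]
orientation: [0.989, 0.149, 0.0, 0.0]
contact_force: [-0.3, -0.0, 0.8]
grip_width: 1.003
finger_force: 0.0
```

Call:
servo_tool([
  [33, -14.5, 4.5, 0, 0, 0, -1],
  [33, -14.5, 4.5, 0, 0, 0, -1],
  [33, -14.5, 4.5, 0, 0, 0, -1],
  [33, -14.5, 4.5, 0, 0, 0, -1],
  [33, -14.5, 4.5, 0, 0, 0, -1],
  [33, -14.5, 4.5, 0, 0, 0, -1],
  [33, -14.5, 4.5, 0, 0, 0, -1],
  [0, 0, 0, 0, 0, 0, -1],
])

```text
clock: 1.63
tool_pos: [0.6313, -0.2612, 0.154]
orientation: [0.988, 0.156, 0.003, -0.004]
contact_force: [1.5, 2.2, -0.6]
grip_width: 0.997
finger_force: 0.0
```

```bash
python3 - <<'E'
from h import *
save("wrist","w1"); to(658,-245.5,4,17.2)
E
```

```text
t 1.68 tcp [ 628.3 -265.5  154.4] al 17.7 tilt [0.001  0.0049] grip 92.9 F [ 1.  -0.3  1.3] | turn z 0.009 then shift [ 34.2 -10.3 150.4] q7 -0.89
```

View pics/w1.png

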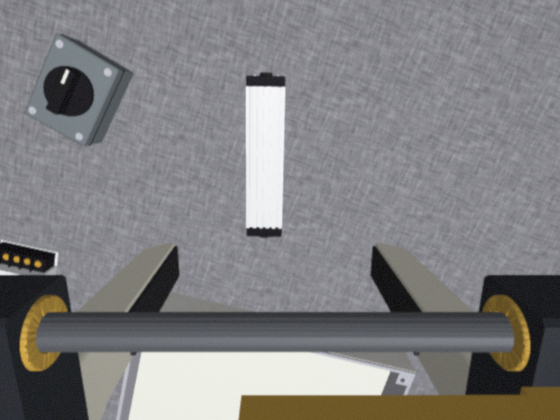

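The wrist view shows the long driver (265,155) aligned with the fingers and the isolator at upper left (70,90). I'll go down.

Call:
servo_tool([
  [8.5, -2.6, 5, 0, 0, 0.009, -1],
  [8.5, -2.6, 10, 0, 0, 0, -1],
  [8.5, -2.6, 15, 0, 0, 0, -1],
  [8.5, -2.5, 20, 0, 0, 0, -1],
  [0, 0, 25, 0, 0, 0, -1],
  [0, 0, 25, 0, 0, 0, -1],
  [0, 0, 15, 0, 0, 0, -1],
  [0, 0, 0, 0, 0, 0, -1],
])

```text
clock: 2.35
tool_pos: [0.6504, -0.2517, 0.0346]
orientation: [0.99, 0.144, -0.005, -0.003]
contact_force: [-0.7, 0.2, -1.2]
grip_width: 1.001
finger_force: 0.0
```

```bash
python3 - <<'E'
from h import *
to(658,-245.5,4,17.2)
E
```

```text
t 2.35 tcp [ 650.4 -251.7   34.6] al 16.6 tilt [-0.0101  0.0036] grip 93.1 F [-0.7  0.2 -1.2] | turn z -0.01 then shift [ 9.  -3.6 30.6] q7 -0.94
```

Call:
servo_tool([
  [4, -2, 8, 0, 0, 0, -1],
  [3, -1, 8, 0, 0, 0, -1],
  [0, 0, 7, 0, 0, 0, -1],
  [0, 0, 4, 0, 0, 0, -1],
  [0, 0, 0, 0, 0, 0, -1],
  [0, 0, 0, 0, 0, 0, -1],
  [0, 0, 0, 0, 0, 0, -1],
  [0, 0, 0, 0, 0, 0, -1],
])

```text
clock: 3.02
tool_pos: [0.6606, -0.248, 0.0144]
orientation: [0.989, 0.145, 0.001, 0.0]
contact_force: [-0.1, -0.5, -0.2]
grip_width: 1.002
finger_force: 0.0
```

```bash
python3 - <<'E'
from h import *
to(658,-245.5,4,17.2)
E
```

```text
t 3.02 tcp [ 660.6 -248.    14.4] al 16.6 tilt [ 0.0012 -0.0005] grip 93.2 F [-0.1 -0.5 -0.2] | turn z -0.01 then shift [-1.7 -3.2 10.4] q7 -0.94
```

Call:
servo_tool([
  [-1.5, -3, 4, 0, 0, -0.01, -1],
  [0, 0, 4, 0, 0, 0, -1],
  [0, 0, 2, 0, 0, 0, -1],
  [0, 0, 0, 0, 0, 0, -1],
  [0, 0, 0, 0, 0, 0, 1],
  [0, 0, 0, 0, 0, 0, 1],
  [0, 0, 0, 0, 0, 0, 1],
  [0, 0, 0, 0, 0, 0, 1],
])

```text
clock: 3.68
tool_pos: [0.6581, -0.2454, 0.0038]
orientation: [0.989, 0.15, 0.0, 0.0]
contact_force: [-0.1, 0.3, 0.7]
grip_width: 0.763
finger_force: 0.0
```

Call:
servo_tool([
  [0, 0, 0, 0, 0, 0, 1],
  [0, 0, 0, 0, 0, 0, 1],
  [0, 0, 0, 0, 0, 0, 1],
  [0, 0, 0, 0, 0, 0, 1],
  [0, 0, -5, 0, 0, 0, 1],
  [0, 0, -10, 0, 0, 0, 1],
  [0, 0, -10, 0, 0, 0, 1],
  [0, 0, 0, 0, 0, 0, 1],
])

```text
clock: 4.35
tool_pos: [0.6598, -0.2459, 0.0317]
orientation: [0.989, 0.15, 0.002, 0.001]
contact_force: [0.4, -1.0, -0.9]
grip_width: 0.313
finger_force: 30.0
```

```bash
python3 - <<'E'
from h import *
to(*can(0,-70),150,3.3)
E
```

```text
t 4.35 tcp [ 659.8 -245.9   31.7] al 17.2 tilt [ 0.0049 -0.0017] grip 29.1 F [ 0.4 -1.  -0.9] | turn z 0.243 then shift [-235.5  119.6 -118.3] q7 -0.94
```

Call:
servo_tool([
  [0, 0, -20, 0, 0, 0.081, 1],
  [0, 0, -30, 0, 0, 0.081, 1],
  [0, 0, -25, 0, 0, 0.081, 1],
  [-10, 5, 0, 0, 0, 0, 1],
  [-18, 9, 0, 0, 0, 0, 1],
  [-25, 13, 0, 0, 0, 0, 1],
  [-25, 13, 0, 0, 0, 0, 1],
  [-25, 13, 0, 0, 0, 0, 1],
])

```text
clock: 5.02
tool_pos: [0.5559, -0.3045, 0.1028]
orientation: [1.0, 0.03, -0.001, -0.0]
contact_force: [0.9, -1.2, -1.8]
grip_width: 0.314
finger_force: 30.0
```

Call:
servo_tool([
  [-25, 13, 0, 0, 0, 0, 1],
  [-25, 13, 0, 0, 0, 0, 1],
  [-25, 13, 0, 0, 0, 0, 1],
  [-25, 13, 0, 0, 0, 0, 1],
  [-18, 9, 0, 0, 0, 0, 1],
  [-10, 5, 0, 0, 0, 0, 1],
  [0, 0, 0, 0, 0, 0, 1],
  [0, 0, 0, 0, 0, 0, 1],
])

```text
clock: 5.68
tool_pos: [0.4345, -0.3771, 0.1035]
orientation: [1.0, 0.029, 0.0, -0.0]
contact_force: [1.3, 0.3, -1.9]
grip_width: 0.311
finger_force: 30.0
```

```bash
python3 - <<'E'
from h import *
to(*can(0,-70),8,3.3)
E
```

```text
t 5.68 tcp [ 434.5 -377.1  103.5] al 3.3 tilt [0.0007 0.0007] grip 29.0 F [ 1.3  0.3 -1.9] | turn z 0.0 then shift [-3.   1.6 95.5] q7 -0.79
```

Call:
servo_tool([
  [-3, 1.5, 8, 0, 0, 0, 1],
  [0, 0, 14, 0, 0, 0, 1],
  [0, 0, 16, 0, 0, 0, 1],
  [0, 0, 16, 0, 0, 0, 1],
  [0, 0, 14, 0, 0, 0, 1],
  [0, 0, 10, 0, 0, 0, 1],
  [0, 0, 4, 0, 0, 0, 1],
  [0, 0, 0, 0, 0, 0, 1],
])

```text
clock: 6.35
tool_pos: [0.4328, -0.3773, 0.0215]
orientation: [1.0, 0.03, 0.0, -0.001]
contact_force: [-0.3, 0.3, -1.9]
grip_width: 0.314
finger_force: 30.0
```

Call:
servo_tool([
  [0, 0, 2.5, 0, 0, 0, 1],
  [0, 0, 2.5, 0, 0, 0, 1],
  [0, 0, 2, 0, 0, 0, 1],
  [0, 0, 2, 0, 0, 0, 1],
  [0, 0, 1, 0, 0, 0, 1],
  [0, 0, 0, 0, 0, 0, 1],
  [0, 0, 0, 0, 0, 0, 1],
  [0, 0, 0, 0, 0, 0, 1],
])

```text
clock: 7.02
tool_pos: [0.434, -0.3777, 0.0187]
orientation: [1.0, 0.03, 0.002, -0.0]
contact_force: [-6.6, 9.5, 43.2]
grip_width: 0.316
finger_force: 30.0
```

```bash
python3 - <<'E'
from h import *
to(*can(0,-70),8,3.3)
E
```

```text
t 7.02 tcp [ 434.  -377.7   18.7] al 3.5 tilt [0.0046 0.0003] grip 29.4 F [-6.6  9.5 43.2] | turn z 0.003 then shift [-2.6  1.1 10.7] q7 -0.78
```

Call:
servo_tool([
  [0, 0, -5, 0, 0, 0, 1],
  [0, 0, -5, 0, 0, 0, 1],
  [0, 0, 0, 0, 0, 0, 1],
  [0, 0, 0, 0, 0, 0, 1],
  [0, 0, 0, 0, 0, 0, 1],
  [0, 0, 0, 0, 0, 0, 1],
  [0, 0, 0, 0, 0, 0, 1],
  [0, 0, 0, 0, 0, 0, 1],
])

```text
clock: 7.68
tool_pos: [0.4311, -0.379, 0.0211]
orientation: [1.0, 0.029, -0.0, -0.0]
contact_force: [-0.3, 0.1, -1.5]
grip_width: 0.319
finger_force: 30.0
```

```bash
python3 - <<'E'
from h import *
f=eyes.grab_frame("side")["color"]; g=eyes.grab_frame("wrist")["color"]
cv2.imwrite("pics/c1.png",np.vstack([cv2.resize(f[180:400,130:410],(560,440)),])[:,:,::-1]); cv2.imwrite("pics/c1w.png",g[:,:,::-1])
to(*can(0,-70),8,3.3)
E
```

```text
t 7.78 tcp [ 431.2 -379.    21.3] al 3.3 tilt [-0.0004  0.0004] grip 29.8 F [-0.7  1.  -2.1] | turn z 0.0 then shift [ 0.4 -0.1 13.3] q7 -0.78
```

View pics/c1.png

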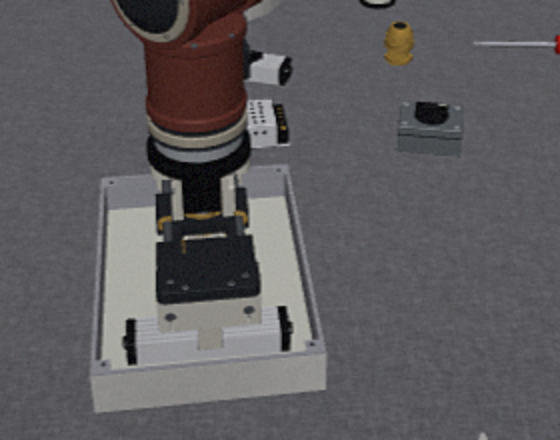

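View pics/c1w.png

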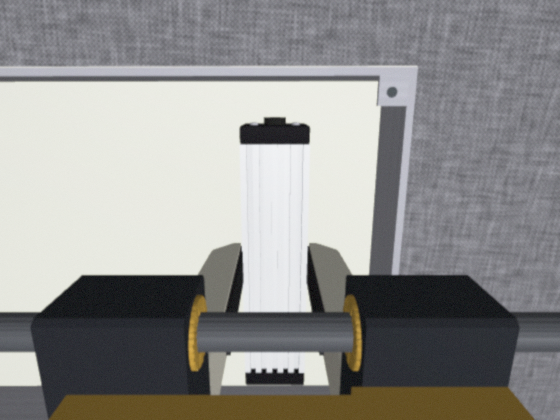

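The side view shows the bar held inside the can, level, near its near wall. The wrist view shows it clear of the wall and lug (395,90). I'll check how high it sits from the depth.

```bash
python3 - <<'E'
from h import *
P,c,f=cloud("wrist")
for v in (135,150,180,210,230,260,300,370): print(v,(P[v,[252,265,285,298]]*1e3).round(1).tolist())
print("floor",(P[200,[150,190,340]]*1e3).round(1).tolist(), "rim",(P[70,[100,300]]*1e3).round(1).tolist())
S=cloud("side")[0]; 
Q=S[340:360,190:280].reshape(-1,3)
for u in range(190,290,10): print(u,(S[335:362:3,u,2]*1e3).round(0))
E
```

```text
135 [[489.9, -366.2, 27.9], [490.3, -371.8, 29.0], [490.8, -380.2, 28.7], [491.1, -385.6, 28.5]]
150 [[483.6, -366.5, 28.2], [483.9, -372.1, 28.0], [484.2, -380.7, 25.8], [484.4, -386.4, 25.0]]
180 [[469.8, -366.9, 24.3], [471.1, -372.8, 28.9], [471.0, -381.6, 25.7], [471.5, -387.3, 26.5]]
210 [[456.0, -367.5, 24.8], [456.6, -373.4, 25.7], [456.9, -382.5, 24.9], [457.5, -388.4, 25.5]]
230 [[446.3, -367.9, 24.6], [446.8, -373.9, 24.8], [447.5, -383.1, 25.4], [448.0, -389.1, 25.6]]
260 [[432.1, -368.6, 26.2], [431.9, -374.7, 25.0], [432.8, -384.1, 25.8], [433.6, -390.1, 26.8]]
300 [[410.9, -369.5, 25.6], [411.4, -375.8, 25.9], [412.1, -385.5, 26.1], [412.0, -391.8, 25.2]]
370 [[371.9, -371.3, 27.0], [372.1, -377.9, 26.7], [372.6, -388.1, 26.6], [373.5, -394.6, 27.2]]
floor [[452.3, -314.4, 4.2], [453.5, -334.8, 4.2], [458.1, -411.0, 4.5]] rim [[511.6, -308.9, 39.6], [515.9, -383.8, 41.0]]
190 [2. 2. 4. 3. 2. 2. 2. 2. 3.]
200 [ 1.  3. 28. 27. 29. 28. 26. 19. 12.]
210 [ nan 120. 113. 110.  27.  29.  23.  16.  11.]
220 [128. 117.  nan 108.  30.  28.  21.  12.   8.]
230 [122. 116. 110.  53.  47.  41.  33.  13.   7.]
240 [121. 117. 108.  51.  45.  38.  30.  11.   5.]
250 [118. 114. 109.  30.  28.  23.  15.   9.  40.]
260 [117. 112.  28.  26.  28.  19.  15.  10.  39.]
270 [26. 28. 26. 26. 26. 19. 12.  4. 38.]
280 [ 1.  2.  4.  5.  3.  5.  0. 39. 36.]
```

The bar's top is at 26–28 mm, so it already rests flat on the 4 mm floor. It slid in the grip because I lifted before the fingers had fully closed. I'll release it here.

Call:
servo_tool([
  [0, 0, 0, 0, 0, 0, -0.1],
  [0, 0, 0, 0, 0, 0, -0.1],
  [0, 0, 0, 0, 0, 0, -0.1],
  [0, 0, 0, 0, 0, 0, -0.1],
  [0, 0, 0, 0, 0, 0, -0.1],
  [0, 0, -6, 0, 0, 0, -0.1],
  [0, 0, -15, 0, 0, 0, -0.1],
  [0, 0, -20, 0, 0, 0, -0.1],
])

```text
clock: 8.55
tool_pos: [0.4304, -0.3783, 0.0622]
orientation: [1.0, 0.029, -0.001, -0.001]
contact_force: [0.3, 0.0, 0.6]
grip_width: 0.553
finger_force: 0.0
```

Call:
servo_tool([
  [0, 0, -20, 0, 0, 0, -0.1],
  [0, 0, -20, 0, 0, 0, -1],
  [0, 0, -20, 0, 0, 0, -1],
  [0, 0, -10, 0, 0, 0, -1],
  [0, 0, 0, 0, 0, 0, -1],
  [0, 0, 0, 0, 0, 0, -1],
  [0, 0, 0, 0, 0, 0, -1],
  [0, 0, 0, 0, 0, 0, -1],
])

```text
clock: 9.22
tool_pos: [0.4305, -0.3784, 0.1313]
orientation: [1.0, 0.029, -0.001, -0.001]
contact_force: [0.5, -0.3, -0.8]
grip_width: 0.982
finger_force: 0.0
```

```bash
python3 - <<'E'
from h import *
P=cloud("scene")[0]; comps(P.reshape(-1,3),box=(.25,.95,-.65,-.05))
Q=P.reshape(-1,3); comps(Q[(abs(Q[:,0]-.43)<.09)&(abs(Q[:,1]+.35)<.09)],zlo=.015,zhi=.034)
to(665,-92,120,-12.3)
E
```

```text
n 5739 c [ 427.2 -309.3] wh [180.3 252.2] ang 3.4 z95 40.6
n 1518 c [ 432.  -390.6] wh [137.6  63.1] ang 2.4 z95 27.0
n 2667 c [ 838.1 -231.4] wh [102.9 103.6] ang 37.2 z95 25.5
n 1146 c [664.4 -92.3] wh [51.4 67.6] ang 77.4 z95 46.0
n 827 c [473.3 -71.5] wh [81.6 46.1] ang 4.2 z95 29.4
n 233 c [ 431.8 -434.9] wh [173.    0.9] ang 3.4 z95 33.6
n 684 c [ 343.3 -350.3] wh [  5.8 164.6] ang 3.5 z95 33.4
n 578 c [ 516.5 -334.4] wh [  3.8 148.9] ang 3.0 z95 33.6
n 1361 c [ 433.8 -380.9] wh [133.2  31.1] ang 3.5 z95 27.1
t 9.27 tcp [ 430.6 -378.5  131.3] al 3.3 tilt [-0.0021  0.0018] grip 92.2 F [ 0.1 -0.1 -0. ] | turn z 0.273 then shift [ 167.9 -329.8   11.3] q7 -0.79
```

Call:
servo_tool([
  [0, 0, 0, 0, 0, 0.091, -1],
  [0, 0, 0, 0, 0, 0.091, -1],
  [0, 0, 0, 0, 0, 0.091, -1],
  [7, -14, 1, 0, 0, 0, -1],
  [15, -30, 1, 0, 0, 0, -1],
  [15, -30, 1, 0, 0, 0, -1],
  [16, -32, 1, 0, 0, 0, -1],
  [16, -32, 1, 0, 0, 0, -1],
])

```text
clock: 9.93
tool_pos: [0.5285, -0.2577, 0.1267]
orientation: [0.994, -0.108, -0.001, -0.0]
contact_force: [-0.4, 0.3, 0.4]
grip_width: 0.998
finger_force: 0.0
```

Call:
servo_tool([
  [16, -32, 1, 0, 0, 0, -1],
  [16, -32, 1, 0, 0, 0, -1],
  [16, -32, 1, 0, 0, 0, -1],
  [16, -32, 1, 0, 0, 0, -1],
  [16, -30, 1, 0, 0, 0, -1],
  [12, -22, 1, 0, 0, 0, -1],
  [7, -12, 0, 0, 0, 0, -1],
  [0, 0, 0, 0, 0, 0, -1],
])

```text
clock: 10.6
tool_pos: [0.6676, -0.0868, 0.1199]
orientation: [0.995, -0.104, -0.0, -0.002]
contact_force: [-0.2, -0.1, 0.0]
grip_width: 0.997
finger_force: 0.0
```

Call:
servo_tool([
  [0, 0, 5, 0, 0, 0, -1],
  [0, 0, 10, 0, 0, 0, -1],
  [0, 0, 10, 0, 0, 0, -1],
  [0, 0, 10, 0, 0, 0, -1],
  [0, 0, 10, 0, 0, 0, -1],
  [0, 0, 5, 0, 0, 0, -1],
  [0, 0, 0, 0, 0, 0, -1],
  [0, 0, 0, 0, 0, 0, -1],
])

```text
clock: 11.27
tool_pos: [0.6657, -0.0927, 0.0712]
orientation: [0.994, -0.107, -0.0, -0.0]
contact_force: [-0.6, -0.0, -0.3]
grip_width: 0.997
finger_force: 0.0
```

```bash
python3 - <<'E'
from h import *
save("wrist","w2");to(665,-92,6,-12.3)
E
```

```text
t 11.32 tcp [666.2 -92.7  71.8] al -12.3 tilt [ 0.0006 -0.    ] grip 92.9 F [ 0.2 -0.   0.2] | turn z -0.001 then shift [-1.3 -0.4 65.8] q7 -1.56
```

View pics/w2.png

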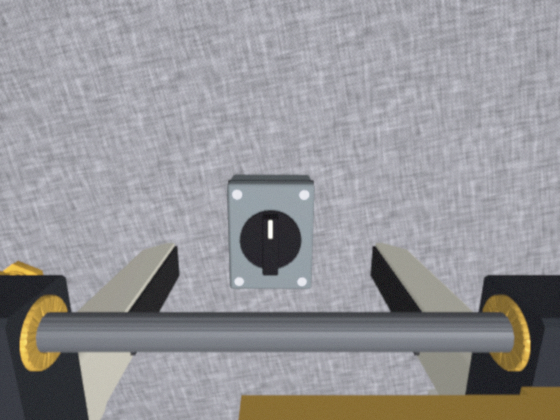

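The wrist view shows the isolator centred (270,235) and aligned between the fingers.

Call:
servo_tool([
  [-1, 0, 8, 0, 0, 0, -1],
  [0, 0, 14, 0, 0, 0, -1],
  [0, 0, 16, 0, 0, 0, -1],
  [0, 0, 14, 0, 0, 0, -1],
  [0, 0, 8, 0, 0, 0, -1],
  [0, 0, 4, 0, 0, 0, -1],
  [0, 0, 2, 0, 0, 0, -1],
  [0, 0, 0, 0, 0, 0, -1],
])

```text
clock: 11.98
tool_pos: [0.6651, -0.0924, 0.0056]
orientation: [0.994, -0.107, 0.0, -0.0]
contact_force: [-0.7, 0.2, 0.4]
grip_width: 1.0
finger_force: 0.0
```

Call:
servo_tool([
  [0, 0, 0, 0, 0, 0, 1],
  [0, 0, 0, 0, 0, 0, 1],
  [0, 0, 0, 0, 0, 0, 1],
  [0, 0, 0, 0, 0, 0, 1],
  [0, 0, 0, 0, 0, 0, 1],
  [0, 0, 0, 0, 0, 0, 1],
  [0, 0, 0, 0, 0, 0, 1],
  [0, 0, 0, 0, 0, 0, 1],
])

```text
clock: 12.65
tool_pos: [0.6651, -0.0919, 0.0058]
orientation: [0.994, -0.107, 0.0, -0.0]
contact_force: [0.0, 0.6, 0.6]
grip_width: 0.538
finger_force: 30.0
```

Call:
servo_tool([
  [0, 0, 0, 0, 0, 0, 1],
  [0, 0, 0, 0, 0, 0, 1],
  [0, 0, 0, 0, 0, 0, 1],
  [0, 0, 0, 0, 0, 0, 1],
  [0, 0, -2, 0, 0, 0, 1],
  [0, 0, -5, 0, 0, 0, 1],
  [0, 0, -10, 0, 0, 0, 1],
  [0, 0, -15, 0, 0, 0, 1],
])

```text
clock: 13.32
tool_pos: [0.6635, -0.0927, 0.037]
orientation: [0.994, -0.108, -0.002, 0.0]
contact_force: [-0.8, -0.7, -1.5]
grip_width: 0.536
finger_force: 30.0
```

```bash
python3 - <<'E'
from h import *
to(*can(-40,20),120,3.3)
E
```

```text
t 13.32 tcp [663.5 -92.7  37. ] al -12.4 tilt [-0.0034 -0.0001] grip 49.9 F [-0.8 -0.7 -1.5] | turn z -0.273 then shift [-288.1  182.4  -83. ] q7 -1.56
```

Call:
servo_tool([
  [0, 0, -20, 0, 0, -0.05, 1],
  [0, 0, -24, 0, 0, -0.08, 1],
  [0, 0, -22, 0, 0, -0.08, 1],
  [-6, 4, -14, 0, 0, -0.063, 1],
  [-14, 9, 0, 0, 0, 0, 1],
  [-22, 14, 0, 0, 0, 0, 1],
  [-27, 17, 0, 0, 0, 0, 1],
  [-27, 17, 0, 0, 0, 0, 1],
])

```text
clock: 13.98
tool_pos: [0.5716, -0.1592, 0.1186]
orientation: [1.0, 0.029, 0.001, 0.0]
contact_force: [-0.1, -1.1, -1.5]
grip_width: 0.537
finger_force: 30.0
```

Call:
servo_tool([
  [-27, 17, 0, 0, 0, 0, 1],
  [-27, 17, 0, 0, 0, 0, 1],
  [-27, 17, 0, 0, 0, 0, 1],
  [-27, 17, 0, 0, 0, 0, 1],
  [-27, 17, 0, 0, 0, 0, 1],
  [-27, 17, 0, 0, 0, 0, 1],
  [-20, 13, 0, 0, 0, 0, 1],
  [-10, 6, 0, 0, 0, 0, 1],
])

```text
clock: 14.65
tool_pos: [0.3841, -0.2934, 0.1185]
orientation: [1.0, 0.026, -0.001, 0.001]
contact_force: [0.2, 0.0, -1.1]
grip_width: 0.536
finger_force: 30.0
```

Call:
servo_tool([
  [0, 0, 0, 0, 0, 0, 1],
  [0, 0, 0, 0, 0, 0, 1],
  [0, 0, 8, 0, 0, 0, 1],
  [0, 0, 12, 0, 0, 0, 1],
  [0, 0, 10, 0, 0, 0, 1],
  [0, 0, 6, 0, 0, 0, 1],
  [0, 0, 0, 0, 0, 0, 1],
  [0, 0, 0, 0, 0, 0, 1],
])

```text
clock: 15.32
tool_pos: [0.3885, -0.2894, 0.0812]
orientation: [1.0, 0.03, -0.0, -0.0]
contact_force: [-0.1, -0.1, -1.8]
grip_width: 0.539
finger_force: 30.0
```

```bash
python3 - <<'E'
from h import *
save("side","s2");to(*can(-40,20),10,3.3)
E
```

```text
t 15.37 tcp [ 388.5 -289.9   81.6] al 3.4 tilt [0.0005 0.0001] grip 49.7 F [ 0.1 -0.8 -1.3] | turn z 0.002 then shift [-2.2  1.4 71.6] q7 -0.87
```

View pics/s2.png

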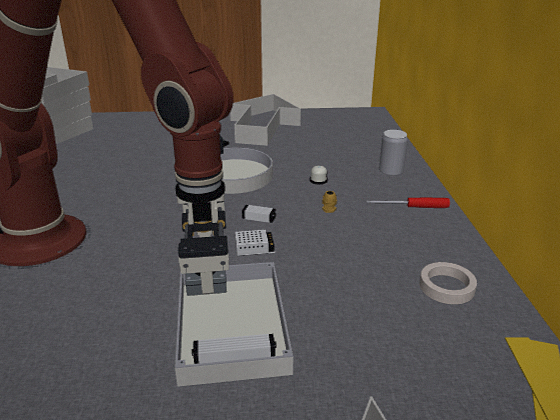

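The driver lies flat at (235,348) and the isolator is held over the can at (207,280). I'll lower it.

Call:
servo_tool([
  [-2, 1, 6, 0, 0, 0, 1],
  [0, 0, 10, 0, 0, 0, 1],
  [0, 0, 12, 0, 0, 0, 1],
  [0, 0, 12, 0, 0, 0, 1],
  [0, 0, 10, 0, 0, 0, 1],
  [0, 0, 6, 0, 0, 0, 1],
  [0, 0, 3, 0, 0, 0, 1],
  [0, 0, 0, 0, 0, 0, 1],
])

```text
clock: 16.03
tool_pos: [0.3855, -0.2914, 0.0222]
orientation: [1.0, 0.029, -0.0, -0.0]
contact_force: [-0.2, 0.0, -1.1]
grip_width: 0.535
finger_force: 30.0
```

Call:
servo_tool([
  [0, 0, 2, 0, 0, 0, 1],
  [0, 0, 2, 0, 0, 0, 1],
  [0, 0, 2, 0, 0, 0, 1],
  [0, 0, 1.5, 0, 0, 0, 1],
  [0, 0, 1.5, 0, 0, 0, 1],
  [0, 0, 1, 0, 0, 0, 1],
  [0, 0, 0, 0, 0, 0, 1],
  [0, 0, 0, 0, 0, 0, 1],
])

```text
clock: 16.7
tool_pos: [0.3857, -0.2915, 0.0126]
orientation: [1.0, 0.029, -0.0, -0.0]
contact_force: [0.2, -0.3, -1.1]
grip_width: 0.537
finger_force: 30.0
```

```bash
python3 - <<'E'
from h import *
to(*can(-40,20),10,3.3)
E
```

```text
t 16.7 tcp [ 385.7 -291.5   12.6] al 3.3 tilt [-0.0001  0.0001] grip 50.0 F [ 0.2 -0.3 -1.1] | turn z 0.0 then shift [ 0.7 -0.1  2.6] q7 -0.86
```

Call:
servo_tool([
  [0, 0, 1, 0, 0, 0, 1],
  [0, 0, 1, 0, 0, 0, 1],
  [0, 0, 0.5, 0, 0, 0, 1],
  [0, 0, 0, 0, 0, 0, 1],
  [0, 0, 0, 0, 0, 0, -0.4],
  [0, 0, 0, 0, 0, 0, -0.4],
  [0, 0, 0, 0, 0, 0, -0.4],
  [0, 0, 0, 0, 0, 0, -0.4],
])

```text
clock: 17.37
tool_pos: [0.3858, -0.2915, 0.0103]
orientation: [1.0, 0.029, 0.0, 0.0]
contact_force: [0.4, -0.4, -0.8]
grip_width: 0.697
finger_force: 0.0
```

Call:
servo_tool([
  [0, 0, 0, 0, 0, 0, -0.4],
  [0, 0, -6, 0, 0, 0, -0.4],
  [0, 0, -14, 0, 0, 0, -0.4],
  [0, 0, -22, 0, 0, 0, -0.4],
  [0, 0, -26, 0, 0, 0, -0.4],
  [0, 0, -26, 0, 0, 0, -0.4],
  [0, 0, -14, 0, 0, 0, -0.4],
  [0, 0, 0, 0, 0, 0, -0.4],
])

```text
clock: 18.03
tool_pos: [0.3875, -0.2928, 0.1215]
orientation: [1.0, 0.029, 0.003, 0.002]
contact_force: [-0.2, 0.4, -0.6]
grip_width: 0.699
finger_force: 0.0
```

```bash
python3 - <<'E'
from h import *
P=cloud("scene")[0]; Q=P.reshape(-1,3); comps(Q[(abs(Q[:,0]-.43)<.08)&(abs(Q[:,1]+.3)<.12)],zlo=.012,zhi=.06)
to(658.8,84.5,120,0)
E
```

```text
n 1388 c [ 433.5 -381. ] wh [133.1  30.9] ang 3.3 z95 27.2
n 1097 c [ 385.1 -293.6] wh [68.9 50.9] ang 3.8 z95 49.5
n 811 c [ 447.1 -194.7] wh [ 79.5 177.7] ang 64.2 z95 40.7
t 18.08 tcp [ 386.6 -292.   119.8] al 3.3 tilt [ 0.0034 -0.0022] grip 64.8 F [-0.8 -0.5 -0.3] | turn z 0.058 then shift [ 2.722e+02 -3.765e+02 -2.000e-01] q7 -0.87
```

Call:
servo_tool([
  [9, -11, 0, 0, 0, 0, -0.4],
  [17, -21, 0, 0, 0, 0, -0.4],
  [22, -27, 0, 0, 0, 0, -0.6],
  [22, -27, 0, 0, 0, 0, -0.6],
  [22, -27, 0, 0, 0, 0, -0.6],
  [22, -27, 0, 0, 0, 0, -0.6],
  [22, -27, 0, 0, 0, 0, -0.6],
  [22, -27, 0, 0, 0, 0, -0.6],
])

```text
clock: 18.75
tool_pos: [0.5319, -0.0869, 0.1167]
orientation: [1.0, 0.029, -0.002, -0.0]
contact_force: [0.4, -0.8, 0.7]
grip_width: 0.8
finger_force: 0.0
```

Call:
servo_tool([
  [22, -27, 0, 0, 0, 0, -0.6],
  [22, -27, 0, 0, 0, 0, -0.6],
  [22, -27, 0, 0, 0, 0, -0.6],
  [22, -27, 0, 0, 0, 0, -0.6],
  [22, -27, 0, 0, 0, 0, -0.6],
  [17, -21, 0, 0, 0, 0, -0.6],
  [8, -11, 0, 0, 0, 0, -0.6],
  [0, 0, 0, 0, 0, 0, -0.6],
])

```text
clock: 19.42
tool_pos: [0.6573, 0.0913, 0.1157]
orientation: [0.999, 0.032, -0.001, -0.002]
contact_force: [0.3, 1.8, -0.3]
grip_width: 0.801
finger_force: 0.0
```

Call:
servo_tool([
  [0, 0, 5, 0, 0, 0, -0.6],
  [0, 0, 10, 0, 0, 0, -0.6],
  [0, 0, 12, 0, 0, 0, -0.6],
  [0, 0, 10, 0, 0, 0, -0.6],
  [0, 0, 5, 0, 0, 0, -0.6],
  [0, 0, 0, 0, 0, 0, -0.6],
  [0, 0, 0, 0, 0, 0, -0.6],
  [0, 0, 0, 0, 0, 0, -0.6],
])

```text
clock: 20.08
tool_pos: [0.6577, 0.0858, 0.0766]
orientation: [1.0, 0.029, 0.0, -0.0]
contact_force: [0.9, -0.2, -0.1]
grip_width: 0.799
finger_force: 0.0
```

```bash
python3 - <<'E'
from h import *
save("wrist","w3"); P=cloud("wrist")[0].reshape(-1,3); P=P[np.isfinite(P).all(1)]
comps(P[(abs(P[:,0]-.66)<.05)&(abs(P[:,1]-.085)<.035)],zlo=.04,zhi=.055)
to(658.8,84.5,6,3.3)
E
```

```text
n 1722 c [656.1  89. ] wh [27.4 28.3] ang 24.9 z95 47.2
t 20.18 tcp [657.9  85.9  76.9] al 3.3 tilt [0.0014 0.0003] grip 74.3 F [ 0.3 -0.3  0.3] | turn z 0.0 then shift [ 0.8  1.5 70.9] q7 -1.6
```

View pics/w3.png

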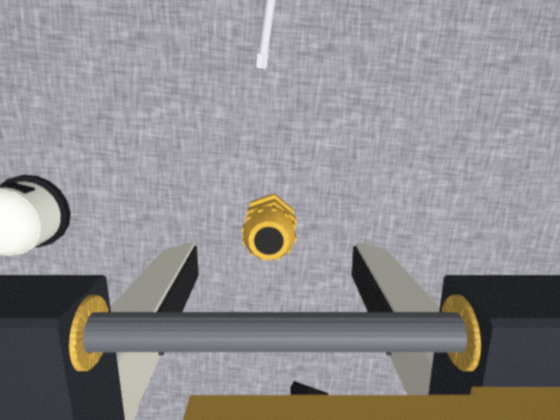

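The gland stands centred (270,240) between the fingers. I'll go down and grip.

Call:
servo_tool([
  [0, 0, 8, 0, 0, 0, -0.6],
  [0, 0, 15, 0, 0, 0, -0.6],
  [0, 0, 17, 0, 0, 0, -0.6],
  [0, 0, 14, 0, 0, 0, -0.6],
  [0, 0, 10, 0, 0, 0, -0.6],
  [0, 0, 5, 0, 0, 0, -0.6],
  [0, 0, 2, 0, 0, 0, -0.6],
  [0, 0, 0, 0, 0, 0, -0.6],
])

```text
clock: 20.85
tool_pos: [0.6574, 0.0859, 0.0049]
orientation: [1.0, 0.029, -0.0, -0.0]
contact_force: [1.0, 0.4, 0.4]
grip_width: 0.801
finger_force: 0.0
```

Call:
servo_tool([
  [0, 0, 0, 0, 0, 0, 1],
  [0, 0, 0, 0, 0, 0, 1],
  [0, 0, 0, 0, 0, 0, 1],
  [0, 0, 0, 0, 0, 0, 1],
  [0, 0, 0, 0, 0, 0, 1],
  [0, 0, 0, 0, 0, 0, 1],
  [0, 0, 0, 0, 0, 0, 1],
  [0, 0, 0, 0, 0, 0, 1],
])

```text
clock: 21.52
tool_pos: [0.6574, 0.0863, 0.0054]
orientation: [1.0, 0.029, 0.0, -0.0]
contact_force: [-1.4, 0.8, 0.9]
grip_width: 0.323
finger_force: 30.0
```

Call:
servo_tool([
  [0, 0, 0, 0, 0, 0, 1],
  [0, 0, 0, 0, 0, 0, 1],
  [0, 0, 0, 0, 0, 0, 1],
  [0, 0, 0, 0, 0, 0, 1],
  [0, 0, -2, 0, 0, 0, 1],
  [0, 0, -5, 0, 0, 0, 1],
  [0, 0, -10, 0, 0, 0, 1],
  [0, 0, -15, 0, 0, 0, 1],
])

```text
clock: 22.18
tool_pos: [0.6562, 0.0853, 0.0367]
orientation: [1.0, 0.029, -0.002, 0.0]
contact_force: [0.9, 1.5, -0.3]
grip_width: 0.325
finger_force: 30.0
```

```bash
python3 - <<'E'
from h import *
to(*can(42,50),120,3.3)
E
```

```text
t 22.18 tcp [656.2  85.3  36.7] al 3.3 tilt [-0.003  -0.0009] grip 30.3 F [ 0.9  1.5 -0.3] | turn z -0.0 then shift [-209.   330.5  -83.3] q7 -1.6
```

Call:
servo_tool([
  [0, 0, -20, 0, 0, 0, 1],
  [0, 0, -25, 0, 0, 0, 1],
  [-4, 6, -22, 0, 0, 0, 1],
  [-10, 16, -12, 0, 0, 0, 1],
  [-16, 25, -4, 0, 0, 0, 1],
  [-18, 28, 0, 0, 0, 0, 1],
  [-18, 28, 0, 0, 0, 0, 1],
  [-18, 28, 0, 0, 0, 0, 1],
])

```text
clock: 22.85
tool_pos: [0.5804, -0.0512, 0.1214]
orientation: [1.0, 0.029, 0.001, 0.0]
contact_force: [-0.4, -0.1, -1.1]
grip_width: 0.33
finger_force: 30.0
```

Call:
servo_tool([
  [-18, 28, 0, 0, 0, 0, 1],
  [-18, 28, 0, 0, 0, 0, 1],
  [-18, 28, 0, 0, 0, 0, 1],
  [-18, 28, 0, 0, 0, 0, 1],
  [-18, 28, 0, 0, 0, 0, 1],
  [-18, 28, 0, 0, 0, 0, 1],
  [-11, 19, 0, 0, 0, 0, 1],
  [-6, 12, 0, 0, 0, 0, 1],
])

```text
clock: 23.52
tool_pos: [0.4653, -0.2599, 0.1212]
orientation: [1.0, 0.026, -0.0, 0.001]
contact_force: [0.4, -0.6, -0.8]
grip_width: 0.329
finger_force: 30.0
```

Call:
servo_tool([
  [0, 0, 0, 0, 0, 0, 1],
  [0, 0, 0, 0, 0, 0, 1],
  [0, 0, 8, 0, 0, 0, 1],
  [0, 0, 12, 0, 0, 0, 1],
  [0, 0, 10, 0, 0, 0, 1],
  [0, 0, 6, 0, 0, 0, 1],
  [0, 0, 0, 0, 0, 0, 1],
  [0, 0, 0, 0, 0, 0, 1],
])

```text
clock: 24.18
tool_pos: [0.4679, -0.2549, 0.0836]
orientation: [1.0, 0.029, -0.0, -0.0]
contact_force: [-0.1, -0.4, -1.6]
grip_width: 0.329
finger_force: 30.0
```

```bash
python3 - <<'E'
from h import *
to(*can(42,50),9.7,3.3)
E
```

```text
t 24.18 tcp [ 467.9 -254.9   83.6] al 3.4 tilt [-0.001   0.0007] grip 30.6 F [-0.1 -0.4 -1.6] | turn z 0.001 then shift [-1.4  1.7 73.9] q7 -1.0
```

Call:
servo_tool([
  [-1, 1.5, 6, 0, 0, 0, 1],
  [0, 0, 10, 0, 0, 0, 1],
  [0, 0, 13, 0, 0, 0, 1],
  [0, 0, 13, 0, 0, 0, 1],
  [0, 0, 10, 0, 0, 0, 1],
  [0, 0, 6, 0, 0, 0, 1],
  [0, 0, 3, 0, 0, 0, 1],
  [0, 0, 0, 0, 0, 0, 1],
])

```text
clock: 24.85
tool_pos: [0.4666, -0.2571, 0.0225]
orientation: [1.0, 0.029, -0.0, -0.0]
contact_force: [-0.0, 0.0, -0.4]
grip_width: 0.327
finger_force: 30.0
```

Call:
servo_tool([
  [0, 0, 2, 0, 0, 0, 1],
  [0, 0, 2, 0, 0, 0, 1],
  [0, 0, 2, 0, 0, 0, 1],
  [0, 0, 2, 0, 0, 0, 1],
  [0, 0, 1.5, 0, 0, 0, 1],
  [0, 0, 1, 0, 0, 0, 1],
  [0, 0, 0, 0, 0, 0, 1],
  [0, 0, 0, 0, 0, 0, 1],
])

```text
clock: 25.52
tool_pos: [0.4669, -0.2572, 0.0126]
orientation: [1.0, 0.029, 0.0, -0.0]
contact_force: [0.5, 0.1, -0.0]
grip_width: 0.331
finger_force: 30.0
```

```bash
python3 - <<'E'
from h import *
to(*can(42,50),9.7,3.3)
E
```

```text
t 25.52 tcp [ 466.9 -257.2   12.6] al 3.3 tilt [0.     0.0001] grip 30.8 F [ 0.5  0.1 -0. ] | turn z 0.0 then shift [-0.3 -0.5  2.9] q7 -0.99
```

Call:
servo_tool([
  [0, 0, 1, 0, 0, 0, 1],
  [0, 0, 1, 0, 0, 0, 1],
  [0, 0, 0.8, 0, 0, 0, 1],
  [0, 0, 0, 0, 0, 0, 1],
  [0, 0, 0, 0, 0, 0, -0.2],
  [0, 0, 0, 0, 0, 0, -0.2],
  [0, 0, 0, 0, 0, 0, -0.2],
  [0, 0, 0, 0, 0, 0, -0.2],
])

```text
clock: 26.18
tool_pos: [0.467, -0.2572, 0.01]
orientation: [1.0, 0.029, 0.0, 0.0]
contact_force: [-0.5, 0.7, 0.6]
grip_width: 0.561
finger_force: 0.0
```

Call:
servo_tool([
  [0, 0, 0, 0, 0, 0, -0.2],
  [0, 0, -6, 0, 0, 0, -0.2],
  [0, 0, -14, 0, 0, 0, -0.2],
  [0, 0, -22, 0, 0, 0, -0.2],
  [0, 0, -26, 0, 0, 0, -0.2],
  [0, 0, -26, 0, 0, 0, -0.2],
  [0, 0, -14, 0, 0, 0, -0.2],
  [0, 0, 0, 0, 0, 0, -1],
])

```text
clock: 26.85
tool_pos: [0.469, -0.2584, 0.1215]
orientation: [1.0, 0.029, 0.003, 0.002]
contact_force: [-0.1, 0.1, 0.2]
grip_width: 0.636
finger_force: 0.0
```

```bash
python3 - <<'E'
from h import *
save("wrist","w4")
P=cloud("scene")[0]; Q=P.reshape(-1,3); comps(Q[(abs(Q[:,0]-.43)<.08)&(abs(Q[:,1]+.3)<.11)],zlo=.012,zhi=.06)
comps(Q,box=(.42,.55,-.15,.0))
to(474.5,-67,120,5.5)
E
```

```text
n 1386 c [ 433.6 -380.9] wh [134.3  30.9] ang 3.3 z95 27.1
n 1094 c [ 385.8 -293.1] wh [68.9 51.6] ang 3.3 z95 49.7
n 390 c [ 471.  -259.8] wh [31.7 30.3] ang 84.9 z95 50.8
n 216 c [ 504.1 -224.9] wh [14.9 69.8] ang 4.4 z95 40.6
n 95 c [ 371.7 -191.4] wh [43.2  2.9] ang 1.6 z95 40.2
n 953 c [473.7 -67.1] wh [80.1 54.4] ang 3.6 z95 29.4
t 26.95 tcp [ 466.8 -257.1  118.2] al 3.3 tilt [ 0.0008 -0.0002] grip 66.1 F [-0.8  0.8 -0.8] | turn z -0.038 then shift [  25.9 -188.5   -1.8] q7 -1.0
```

View pics/w4.png

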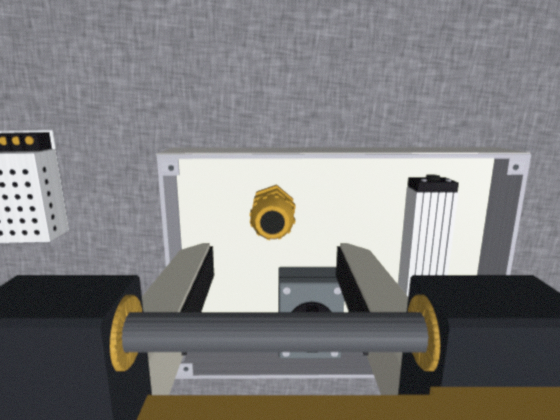

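All three stand apart in the rectangular can: gland (272,215), isolator (312,315) and driver (432,235). Next is the PSU.

Call:
servo_tool([
  [0, 0, 0, 0, 0, -0.03, -1],
  [2, -15, 0, 0, 0, 0, -1],
  [4, -30, 0, 0, 0, 0, -1],
  [5, -35, 0, 0, 0, 0, -1],
  [5, -37, 0, 0, 0, 0, -1],
  [5, -37, 0, 0, 0, 0, -1],
  [3, -24, 0, 0, 0, 0, -1],
  [2, -10, 0, 0, 0, 0, -1],
])

```text
clock: 27.62
tool_pos: [0.4751, -0.0626, 0.1164]
orientation: [0.999, 0.048, -0.002, -0.002]
contact_force: [-0.1, 0.7, 0.3]
grip_width: 1.0
finger_force: 0.0
```

Call:
servo_tool([
  [0, 0, 0, 0, 0, 0, -1],
  [0, 0, 5, 0, 0, 0, -1],
  [0, 0, 12, 0, 0, 0, -1],
  [0, 0, 14, 0, 0, 0, -1],
  [0, 0, 12, 0, 0, 0, -1],
  [0, 0, 7, 0, 0, 0, -1],
  [0, 0, 0, 0, 0, 0, -1],
  [0, 0, 0, 0, 0, 0, -1],
])

```text
clock: 28.28
tool_pos: [0.4759, -0.0693, 0.0675]
orientation: [0.999, 0.043, -0.001, 0.0]
contact_force: [-0.1, -0.3, -0.1]
grip_width: 1.001
finger_force: 0.0
```

```bash
python3 - <<'E'
from h import *
P=cloud("wrist")[0].reshape(-1,3); P=P[np.isfinite(P).all(1)]
comps(P,zlo=.022,zhi=.034,box=(.42,.53,-.11,-.02))
to(474.5,-67,6,5)
E
```

```text
n 9307 c [470.3 -64.7] wh [79.  52.2] ang 4.3 z95 29.4
t 28.33 tcp [476.4 -69.   68. ] al 4.9 tilt [ 0.0002 -0.0006] grip 93.1 F [0.  0.2 0.6] | turn z -0.001 then shift [-1.7 -2.1 62. ] q7 -1.32
```

Call:
servo_tool([
  [-2, -1.5, 7, 0, 0, 0.006, -1],
  [-1.5, -1.5, 13, 0, 0, 0, -1],
  [0, 0, 15, 0, 0, 0, -1],
  [0, 0, 13, 0, 0, 0, -1],
  [0, 0, 8, 0, 0, 0, -1],
  [0, 0, 4, 0, 0, 0, -1],
  [0, 0, 2, 0, 0, 0, -1],
  [0, 0, 0, 0, 0, 0, -1],
])

```text
clock: 29.0
tool_pos: [0.4727, -0.065, 0.0059]
orientation: [0.999, 0.041, 0.0, 0.0]
contact_force: [0.8, 0.2, 0.4]
grip_width: 1.0
finger_force: 0.0
```

Call:
servo_tool([
  [0, 0, 0, 0, 0, 0, 1],
  [0, 0, 0, 0, 0, 0, 1],
  [0, 0, 0, 0, 0, 0, 1],
  [0, 0, 0, 0, 0, 0, 1],
  [0, 0, 0, 0, 0, 0, 1],
  [0, 0, 0, 0, 0, 0, 1],
  [0, 0, 0, 0, 0, 0, 1],
  [0, 0, 0, 0, 0, 0, 1],
])

```text
clock: 29.67
tool_pos: [0.4726, -0.0649, 0.006]
orientation: [0.999, 0.041, 0.0, -0.0]
contact_force: [0.2, 0.2, 1.1]
grip_width: 0.557
finger_force: 30.0
```

Call:
servo_tool([
  [0, 0, 0, 0, 0, 0, 1],
  [0, 0, 0, 0, 0, 0, 1],
  [0, 0, 0, 0, 0, 0, 1],
  [0, 0, 0, 0, 0, 0, 1],
  [0, 0, -2, 0, 0, 0, 1],
  [0, 0, -5, 0, 0, 0, 1],
  [0, 0, -10, 0, 0, 0, 1],
  [0, 0, -15, 0, 0, 0, 1],
])

```text
clock: 30.33
tool_pos: [0.4715, -0.0649, 0.0378]
orientation: [0.999, 0.041, -0.001, -0.0]
contact_force: [-0.2, -0.5, -2.3]
grip_width: 0.554
finger_force: 30.0
```

```bash
python3 - <<'E'
from h import *
to(428,251,120,4.5)
E
```

```text
t 30.33 tcp [471.5 -64.9  37.8] al 4.7 tilt [-0.0029  0.0003] grip 51.6 F [-0.2 -0.5 -2.3] | turn z 0.003 then shift [ -18.6 -318.3  -82.2] q7 -1.32
```

Call:
servo_tool([
  [0, 0, -20, 0, 0, 0, 1],
  [0, 0, -25, 0, 0, 0, 1],
  [0, -5, -22, 0, 0, 0, 1],
  [-1, -12, -11, 0, 0, 0, 1],
  [-1, -20, -4, 0, 0, 0, 1],
  [-1, -26, 0, 0, 0, 0, 1],
  [-2, -28, 0, 0, 0, 0, 1],
  [-2, -28, 0, 0, 0, 0, 1],
])

```text
clock: 31.0
tool_pos: [0.4555, 0.0538, 0.1208]
orientation: [0.999, 0.04, 0.0, -0.0]
contact_force: [0.6, 0.8, -1.7]
grip_width: 0.558
finger_force: 30.0
```

Call:
servo_tool([
  [-2, -28, 0, 0, 0, 0, 1],
  [-2, -28, 0, 0, 0, 0, 1],
  [-2, -28, 0, 0, 0, 0, 1],
  [-2, -28, 0, 0, 0, 0, 1],
  [-2, -28, 0, 0, 0, 0, 1],
  [-1, -28, 0, 0, 0, 0, 1],
  [-1, -20, 0, 0, 0, 0, 1],
  [0, -10, 0, 0, 0, 0, 1],
])

```text
clock: 31.67
tool_pos: [0.4264, 0.2531, 0.1205]
orientation: [0.999, 0.043, 0.0, -0.001]
contact_force: [0.1, 0.0, -1.4]
grip_width: 0.555
finger_force: 30.0
```

Call:
servo_tool([
  [0, 0, 0, 0, 0, 0, 1],
  [0, 0, 0, 0, 0, 0, 1],
  [0, 0, 8, 0, 0, 0, 1],
  [0, 0, 12, 0, 0, 0, 1],
  [0, 0, 10, 0, 0, 0, 1],
  [0, 0, 6, 0, 0, 0, 1],
  [0, 0, 0, 0, 0, 0, 1],
  [0, 0, 0, 0, 0, 0, 1],
])

```text
clock: 32.33
tool_pos: [0.4278, 0.2482, 0.0836]
orientation: [0.999, 0.04, -0.0, 0.0]
contact_force: [0.2, -0.1, -2.5]
grip_width: 0.558
finger_force: 30.0
```

```bash
python3 - <<'E'
from h import *
save("scene","s5");to(428,251,10,4.5)
E
```

```text
t 32.38 tcp [428.1 248.7  84. ] al 4.6 tilt [ 0.0003 -0.0002] grip 51.7 F [ 0.3 -0.  -1.4] | turn z 0.002 then shift [ 0.1 -2.3 74. ] q7 -1.96
```

View pics/s5.png

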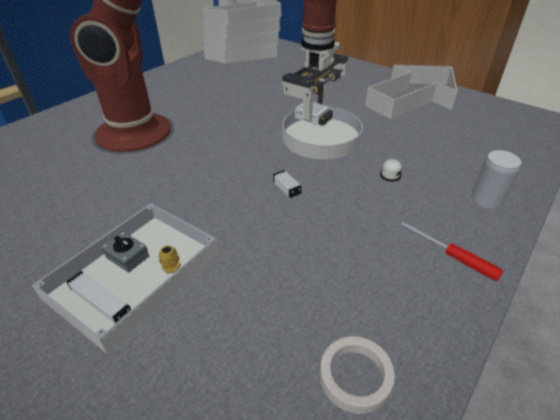

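The rectangular can is complete. The PSU hangs level over the round can at (315,110). I'll lower it.

Call:
servo_tool([
  [0, -2, 6, 0, 0, 0, 1],
  [0, 0, 10, 0, 0, 0, 1],
  [0, 0, 13, 0, 0, 0, 1],
  [0, 0, 13, 0, 0, 0, 1],
  [0, 0, 10, 0, 0, 0, 1],
  [0, 0, 6, 0, 0, 0, 1],
  [0, 0, 3, 0, 0, 0, 1],
  [0, 0, 0, 0, 0, 0, 1],
])

```text
clock: 33.05
tool_pos: [0.4272, 0.2513, 0.0222]
orientation: [0.999, 0.041, -0.001, 0.0]
contact_force: [-0.2, 0.4, -2.5]
grip_width: 0.552
finger_force: 30.0
```

Call:
servo_tool([
  [0, 0, 2, 0, 0, 0, 1],
  [0, 0, 2, 0, 0, 0, 1],
  [0, 0, 2, 0, 0, 0, 1],
  [0, 0, 2, 0, 0, 0, 1],
  [0, 0, 1.5, 0, 0, 0, 1],
  [0, 0, 1, 0, 0, 0, 1],
  [0, 0, 0, 0, 0, 0, 1],
  [0, 0, 0, 0, 0, 0, 1],
])

```text
clock: 33.72
tool_pos: [0.4275, 0.2515, 0.0124]
orientation: [0.999, 0.041, 0.0, -0.0]
contact_force: [0.2, 0.3, -1.4]
grip_width: 0.556
finger_force: 30.0
```

```bash
python3 - <<'E'
from h import *
to(428,251,10,4.5)
E
```

```text
t 33.72 tcp [427.5 251.5  12.4] al 4.7 tilt [0.     0.0001] grip 51.7 F [ 0.2  0.3 -1.4] | turn z 0.003 then shift [0.4 0.5 2.4] q7 -1.95
```

Call:
servo_tool([
  [0, 0, 1, 0, 0, 0, 1],
  [0, 0, 0.8, 0, 0, 0, 1],
  [0, 0, 0.5, 0, 0, 0, 1],
  [0, 0, 0, 0, 0, 0, 1],
  [0, 0, 0, 0, 0, 0, -0.4],
  [0, 0, 0, 0, 0, 0, -0.4],
  [0, 0, 0, 0, 0, 0, -0.4],
  [0, 0, 0, 0, 0, 0, -0.4],
])

```text
clock: 34.38
tool_pos: [0.4277, 0.2516, 0.0103]
orientation: [0.999, 0.041, 0.0, -0.0]
contact_force: [-1.1, -0.6, 0.2]
grip_width: 0.7
finger_force: 0.0
```

Call:
servo_tool([
  [0, 0, 0, 0, 0, 0, -0.4],
  [0, 0, -6, 0, 0, 0, -0.4],
  [0, 0, -14, 0, 0, 0, -0.4],
  [0, 0, -22, 0, 0, 0, -0.4],
  [0, 0, -26, 0, 0, 0, -0.4],
  [0, 0, -26, 0, 0, 0, -0.4],
  [0, 0, -14, 0, 0, 0, -0.4],
  [0, 0, 0, 0, 0, 0, -0.4],
])

```text
clock: 35.05
tool_pos: [0.4295, 0.2525, 0.1216]
orientation: [0.999, 0.041, 0.003, -0.002]
contact_force: [0.9, -0.0, -0.6]
grip_width: 0.7
finger_force: 0.0
```

```bash
python3 - <<'E'
from h import *
Q=cloud("side")[0].reshape(-1,3); comps(Q[np.hypot(Q[:,0]-.428,Q[:,1]-.29)<.096],zlo=.012,zhi=.06)
to(654.5,243,120,4.5)
E
```

```text
n 310 c [430.7 249. ] wh [78.4 58.9] ang 3.2 z95 32.7
t 35.1 tcp [428.4 252.  119.8] al 4.7 tilt [0.0035 0.0023] grip 65.2 F [-0.5  0.9 -0.9] | turn z 0.003 then shift [ 2.246e+02  2.670e+01 -2.000e-01] q7 -1.97
```

Call:
servo_tool([
  [12, 1, 0, 0, 0, 0, -0.6],
  [25, 3, 0, 0, 0, 0, -0.6],
  [33, 4, 0, 0, 0, 0, -0.8],
  [35, 4, 0, 0, 0, 0, -0.8],
  [35, 4, 0, 0, 0, 0, -0.8],
  [35, 4, 0, 0, 0, 0, -0.8],
  [30, 4, 0, 0, 0, 0, -0.8],
  [20, 3, 0, 0, 0, 0, -0.8],
])

```text
clock: 35.77
tool_pos: [0.6561, 0.2413, 0.1158]
orientation: [0.999, 0.04, -0.001, 0.001]
contact_force: [0.1, 0.2, -0.4]
grip_width: 0.903
finger_force: 0.0
```

Call:
servo_tool([
  [0, 0, 0, 0, 0, 0, -0.8],
  [0, 0, 5, 0, 0, 0, -0.8],
  [0, 0, 10, 0, 0, 0, -0.8],
  [0, 0, 10, 0, 0, 0, -0.8],
  [0, 0, 10, 0, 0, 0, -0.8],
  [0, 0, 5, 0, 0, 0, -0.8],
  [0, 0, 0, 0, 0, 0, -0.8],
  [0, 0, 0, 0, 0, 0, -0.8],
])

```text
clock: 36.43
tool_pos: [0.6534, 0.2431, 0.0776]
orientation: [0.999, 0.041, -0.0, 0.0]
contact_force: [1.2, 0.3, -0.4]
grip_width: 0.906
finger_force: 0.0
```

```bash
python3 - <<'E'
from h import *
save("wrist","w6"); P=cloud("wrist")[0].reshape(-1,3); P=P[np.isfinite(P).all(1)]
comps(P,zlo=.012,zhi=.05,box=(.61,.70,.205,.28))
comps(P,zlo=.035,zhi=.05,box=(.61,.70,.205,.28))
to(654.5,243,9,4.7)
E
```

```text
n 3827 c [652.2 248.7] wh [41.6 41.2] ang 76.2 z95 40.8
n 2555 c [651.3 249.1] wh [35.6 35.6] ang 71.9 z95 41.0
t 36.53 tcp [654.3 243.1  78.7] al 4.7 tilt [0.0011 0.0004] grip 83.3 F [0.6 0.7 0. ] | turn z -0.0 then shift [ 0.2  0.1 69.7] q7 -1.8
```

View pics/w6.png

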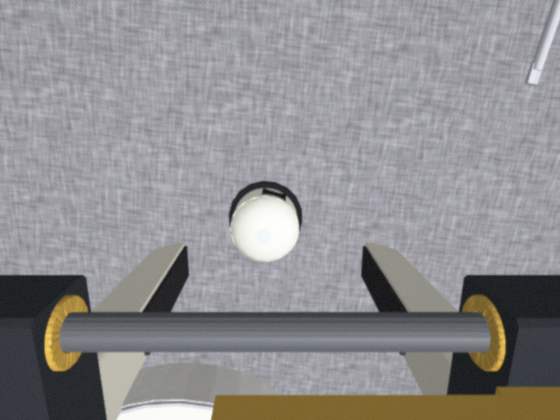

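The sensor is at (265,225), about 3 mm left of the finger centre. I'll correct for that, then go down and grip.

Call:
servo_tool([
  [-0.5, -3, 8, 0, 0, 0, -0.8],
  [0, 0, 15, 0, 0, 0, -0.8],
  [0, 0, 16, 0, 0, 0, -0.8],
  [0, 0, 14, 0, 0, 0, -0.8],
  [0, 0, 9, 0, 0, 0, -0.8],
  [0, 0, 5, 0, 0, 0, -0.8],
  [0, 0, 2, 0, 0, 0, -0.8],
  [0, 0, 0, 0, 0, 0, -0.8],
])

```text
clock: 37.2
tool_pos: [0.6533, 0.2458, 0.0088]
orientation: [0.999, 0.041, -0.0, 0.0]
contact_force: [0.1, -0.1, -0.8]
grip_width: 0.902
finger_force: 0.0
```

Call:
servo_tool([
  [0, 0, 0, 0, 0, 0, 1],
  [0, 0, 0, 0, 0, 0, 1],
  [0, 0, 0, 0, 0, 0, 1],
  [0, 0, 0, 0, 0, 0, 1],
  [0, 0, 0, 0, 0, 0, 1],
  [0, 0, 0, 0, 0, 0, 1],
  [0, 0, 0, 0, 0, 0, 1],
  [0, 0, 0, 0, 0, 0, 1],
])

```text
clock: 37.87
tool_pos: [0.6533, 0.2463, 0.0094]
orientation: [0.999, 0.041, 0.0, -0.0]
contact_force: [-0.3, 1.4, 0.8]
grip_width: 0.446
finger_force: 30.0
```

Call:
servo_tool([
  [0, 0, 0, 0, 0, 0, 1],
  [0, 0, 0, 0, 0, 0, 1],
  [0, 0, 0, 0, 0, 0, 1],
  [0, 0, 0, 0, 0, 0, 1],
  [0, 0, -2, 0, 0, 0, 1],
  [0, 0, -5, 0, 0, 0, 1],
  [0, 0, -10, 0, 0, 0, 1],
  [0, 0, -15, 0, 0, 0, 1],
])

```text
clock: 38.53
tool_pos: [0.6521, 0.2449, 0.0404]
orientation: [0.999, 0.041, -0.002, 0.001]
contact_force: [0.3, 0.3, -0.4]
grip_width: 0.446
finger_force: 30.0
```

```bash
python3 - <<'E'
from h import *
to(428,334,120,4.7)
E
```

```text
t 38.53 tcp [652.1 244.9  40.4] al 4.7 tilt [-0.0031 -0.0018] grip 41.5 F [ 0.3  0.3 -0.4] | turn z -0.001 then shift [-216.1 -107.1  -79.6] q7 -1.8
```

Call:
servo_tool([
  [0, 0, -20, 0, 0, 0, 1],
  [0, 0, -25, 0, 0, 0, 1],
  [-4, -2, -20, 0, 0, 0, 1],
  [-9, -4.5, -11, 0, 0, 0, 1],
  [-15, -7.5, -4, 0, 0, 0, 1],
  [-18, -9, 0, 0, 0, 0, 1],
  [-20, -10, 0, 0, 0, 0, 1],
  [-20, -10, 0, 0, 0, 0, 1],
])

```text
clock: 39.2
tool_pos: [0.5623, 0.2818, 0.1213]
orientation: [0.999, 0.041, -0.0, 0.0]
contact_force: [-0.0, -0.0, -0.3]
grip_width: 0.443
finger_force: 30.0
```

Call:
servo_tool([
  [-20, -10, 0, 0, 0, 0, 1],
  [-20, -10, 0, 0, 0, 0, 1],
  [-20, -10, 0, 0, 0, 0, 1],
  [-20, -10, 0, 0, 0, 0, 1],
  [-20, -10, 0, 0, 0, 0, 1],
  [-15, -7, 0, 0, 0, 0, 1],
  [-10, -5, 0, 0, 0, 0, 1],
  [-5, -2, 0, 0, 0, 0, 1],
])

```text
clock: 39.87
tool_pos: [0.4268, 0.3359, 0.1213]
orientation: [0.999, 0.042, -0.001, -0.0]
contact_force: [0.1, 0.2, -0.4]
grip_width: 0.444
finger_force: 30.0
```

Call:
servo_tool([
  [0, 0, 0, 0, 0, 0, 1],
  [0, 0, 0, 0, 0, 0, 1],
  [0, 0, 8, 0, 0, 0, 1],
  [0, 0, 12, 0, 0, 0, 1],
  [0, 0, 10, 0, 0, 0, 1],
  [0, 0, 6, 0, 0, 0, 1],
  [0, 0, 0, 0, 0, 0, 1],
  [0, 0, 0, 0, 0, 0, 1],
])

```text
clock: 40.53
tool_pos: [0.4294, 0.3344, 0.0845]
orientation: [0.999, 0.041, -0.0, 0.0]
contact_force: [-0.2, 0.3, 0.4]
grip_width: 0.446
finger_force: 30.0
```

```bash
python3 - <<'E'
from h import *
to(428,334,13.5,4.7)
E
```

```text
t 40.53 tcp [429.4 334.4  84.5] al 4.6 tilt [-0.0007 -0.0008] grip 41.5 F [-0.2  0.3  0.4] | turn z -0.001 then shift [-1.4  0.3 71. ] q7 -2.09
```

Call:
servo_tool([
  [-1, 0, 6, 0, 0, 0, 1],
  [0, 0, 10, 0, 0, 0, 1],
  [0, 0, 12, 0, 0, 0, 1],
  [0, 0, 12, 0, 0, 0, 1],
  [0, 0, 10, 0, 0, 0, 1],
  [0, 0, 6, 0, 0, 0, 1],
  [0, 0, 3, 0, 0, 0, 1],
  [0, 0, 0, 0, 0, 0, 1],
])

```text
clock: 41.2
tool_pos: [0.4279, 0.3345, 0.0254]
orientation: [0.999, 0.041, -0.0, 0.0]
contact_force: [0.2, 0.4, -0.9]
grip_width: 0.445
finger_force: 30.0
```

Call:
servo_tool([
  [0, 0, 2, 0, 0, 0, 1],
  [0, 0, 2, 0, 0, 0, 1],
  [0, 0, 2, 0, 0, 0, 1],
  [0, 0, 1.5, 0, 0, 0, 1],
  [0, 0, 1.5, 0, 0, 0, 1],
  [0, 0, 1, 0, 0, 0, 1],
  [0, 0, 0, 0, 0, 0, 1],
  [0, 0, 0, 0, 0, 0, 1],
])

```text
clock: 41.87
tool_pos: [0.4282, 0.3348, 0.0161]
orientation: [0.999, 0.041, -0.0, -0.0]
contact_force: [-0.2, 0.4, -0.6]
grip_width: 0.447
finger_force: 30.0
```

```bash
python3 - <<'E'
from h import *
to(428,334,13.5,4.7)
E
```

```text
t 41.87 tcp [428.2 334.8  16.1] al 4.7 tilt [-0.  0.] grip 41.6 F [-0.2  0.4 -0.6] | turn z -0.0 then shift [-0.3  0.8  2.6] q7 -2.08
```

Call:
servo_tool([
  [0, 0, 1, 0, 0, 0, 1],
  [0, 0, 1, 0, 0, 0, 1],
  [0, 0, 0.6, 0, 0, 0, 1],
  [0, 0, 0, 0, 0, 0, 1],
  [0, 0, 0, 0, 0, 0, -0.2],
  [0, 0, 0, 0, 0, 0, -0.2],
  [0, 0, 0, 0, 0, 0, -0.2],
  [0, 0, 0, 0, 0, 0, -0.2],
])

```text
clock: 42.53
tool_pos: [0.4283, 0.3348, 0.0136]
orientation: [0.999, 0.041, 0.0, -0.0]
contact_force: [0.1, 0.1, -0.7]
grip_width: 0.596
finger_force: 0.0
```

Call:
servo_tool([
  [0, 0, 0, 0, 0, 0, -0.2],
  [0, 0, -6, 0, 0, 0, -0.2],
  [0, 0, -14, 0, 0, 0, -0.2],
  [0, 0, -22, 0, 0, 0, -0.2],
  [0, 0, -26, 0, 0, 0, -0.2],
  [0, 0, -26, 0, 0, 0, -0.2],
  [0, 0, -20, 0, 0, 0, -0.2],
  [0, 0, -10, 0, 0, 0, -0.2],
])

```text
clock: 43.2
tool_pos: [0.4294, 0.3356, 0.1407]
orientation: [0.999, 0.041, 0.002, -0.002]
contact_force: [0.3, 1.9, -1.2]
grip_width: 0.596
finger_force: 0.0
```

Call:
servo_tool([
  [10, 0, -10, 0, 0, 0, -0.2],
  [20, 0, -15, 0, 0, 0, -0.2],
  [25, 0, -15, 0, 0, 0, -0.2],
  [25, 0, -10, 0, 0, 0, -0.2],
  [20, 0, 0, 0, 0, 0, -0.2],
  [10, 0, 0, 0, 0, 0, -0.2],
  [0, 0, 0, 0, 0, 0, -0.2],
  [0, 0, 0, 0, 0, 0, -0.2],
])

```text
clock: 43.87
tool_pos: [0.5373, 0.3433, 0.1866]
orientation: [0.999, 0.041, -0.001, 0.0]
contact_force: [-0.9, 0.4, -0.1]
grip_width: 0.599
finger_force: 0.0
```

```bash
python3 - <<'E'
from h import *
a=eyes.grab_frame("scene")["color"]; b=eyes.grab_frame("side")["color"]
cv2.imwrite("pics/fin.png",np.vstack([cv2.resize(a[90:170,260:420],(600,300)),cv2.resize(b[130:390,160:400],(600,300))])[:,:,::-1])
for n in("scene","side"):
    Q=cloud(n)[0].reshape(-1,3); comps(Q[np.hypot(Q[:,0]-.428,Q[:,1]-.29)<.096],zlo=.012,zhi=.06)
    comps(Q[(abs(Q[:,0]-.43)<.08)&(abs(Q[:,1]+.3)<.11)],zlo=.012,zhi=.06); comps(Q,box=(.43,.55,.0,.12))
to(428,334,200,4.7)
E
```

```text
n 467 c [428.7 247.8] wh [80.6 55.6] ang 6.6 z95 33.5
n 218 c [431.2 328.3] wh [38.4 37.4] ang 76.3 z95 44.4
n 1390 c [ 433.4 -380.9] wh [134.7  31. ] ang 3.5 z95 27.4
n 1092 c [ 385.9 -293.6] wh [67.6 50.8] ang 4.1 z95 49.7
n 386 c [ 469.2 -261.7] wh [34.1 28.7] ang 37.5 z95 50.7
n 216 c [ 508.8 -228. ] wh [15.8 78.3] ang 11.3 z95 40.8
n 99 c [ 372.8 -191.3] wh [44.6  2.6] ang 0.2 z95 40.3
n 428 c [487.6  59.3] wh [32.3 79.8] ang 70.5 z95 23.2
n 306 c [430.7 247.8] wh [78.8 56.3] ang 1.9 z95 32.8
n 194 c [431.7 324.4] wh [34.8 42.4] ang 85.1 z95 43.8
n 1611 c [ 433.9 -380.4] wh [135.1  34.4] ang 3.3 z95 27.0
n 1103 c [ 386.4 -292.9] wh [66.  53.5] ang 2.2 z95 49.2
n 373 c [ 469.4 -261.3] wh [32.7 29.5] ang 39.6 z95 50.4
n 60 c [ 502.9 -210.6] wh [13.6 40.8] ang 0.6 z95 41.1
n 64 c [ 367.5 -192.2] wh [34.7  4.4] ang 0.1 z95 41.3
n 403 c [490.5  58.7] wh [40.1 77.9] ang 67.9 z95 22.8
t 44.07 tcp [536.5 344.1 187.4] al 4.8 tilt [-0.0013 -0.    ] grip 55.6 F [-0.1 -0.2 -0.1] | turn z 0.001 then shift [-109.     1.2  -12.6] q7 -2.01
```

View pics/fin.png

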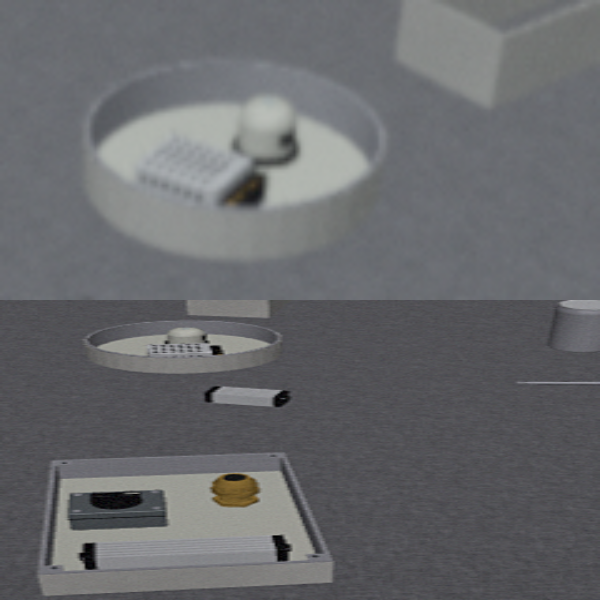

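Both kits are in place: the PSU (195,170) and sensor (268,130) in the round can, and all three parts in the rectangular can below. The measured top heights match parts lying flat, and the short driver hasn't moved.

```bash
python3 -c "
from cell import manip
print(manip.job_done())"
```

```text
the job is handed in; nothing more can be done
None
```

The job is handed in at about 44 s: all five parts lie flat and apart in their cans, and the short driver is untouched; the one rough moment was pressing the long driver onto the can floor at about 43 N wrist force, after it slid in the grip.

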